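# Check a pie's temperature on the canteen line

### The job

Pull the infrared thermometer straight up out of its charging dock against the spring catch, carry it over the top of the upright splash panel, and finish holding it in the gripper, upright and still with its lens pointing down, about 20 mm above the middle of the large pie in the pan. Do not let the thermometer touch the panel, the pan or any pie, leave the pies and the bowl where they are, and do not put the thermometer down: the job ends while you hold it there.

Things in the scene. Friction and masses are not known exactly. Their poses are not given: they have to be found in the camera images.
- thermo_handle (a point): centre of the handle of the infrared thermometer, a loose white upright stick (0.1 to 0.21 kg). Handle 36 mm (its x) by 26 mm (its y) by 90 mm tall (its z, up): its ends are 45 mm above and below this point. In the dock the whole handle stands clear above the dock's top. A black screen and a button are on its -x face
- thermo_lens (a point): the thermometer's lens: centre of the lower end of its stem, 87 mm below the handle's centre; its z axis points up along the thermometer
- thermo: the whole thermometer, 132 mm tall; origin at the lens, z up along it. Below the handle a grey stem, 24 x 18 mm and 42 mm long, is plugged into the dock; the lens is the stem's lower end
- dock: fixed black charging dock, a block 90 mm (its x) by 70 mm (its y) by 50 mm high, origin at the centre of its underside. Socket open at the top, 40 mm deep; the thermometer stands in it with the dock's yaw. Two sprung balls catch in notches in the stem: a pull of about 8 to 14 N straight up pulls them free; the lens is out after rising 40 mm
- panel: fixed upright splash panel of bare steel between dock and pan, 240 mm long (its x), 4 mm thick (its y; 8 mm at the round top edge, 36 mm at the foot), 121 mm high; origin at the centre of its underside
- panel_top (a point): middle of the splash panel's top edge, 121 mm above the counter
- pan: fixed steel food pan, 265 mm (its x) by 325 mm (its y) over the rim, 65 mm high, floor 4 mm thick; it holds three pies in a row along its y, in any order; origin at the centre of its underside
- pie_large_top (a point): middle of the top of the large pie's crust, the largest of the three pies in the pan: 100 mm across, 48 mm tall, loose in a foil tin standing on the pan's floor, so its top is 52 mm above the counter; z up
- pie_large: the large pie (see pie_large_top); origin at the centre of its underside
- pie_small_a: a small pie in the pan, 68 mm across, 34 mm tall, loose; origin at the centre of its underside
- pie_small_b: the other small pie, alike; origin at the centre of its underside
- bowl: white bowl, loose, 110 mm across, 50 mm high, standing beyond the splash panel; origin at the centre of its underside
Not all that is in view belongs to the job. Leave any purple look-alike of the panel alone. Leave any brown look-alike of the thermo alone.

How it is judged:
On the way, in this order (a step that is already met when the one before it is completed fails the run):
1. the thermometer is pulled clear of its dock (z of thermo_lens in the frame of dock above 0.055 m and contact force between thermo and the fingers above 1 N), for 0.1 s.
2. the thermometer passes over the splash panel, its lens higher than the panel's top (y of thermo_lens in the frame of panel between -0.06 and 0.06 m and x of thermo_lens in the frame of panel between -0.17 and 0.17 m and z of thermo_lens in the frame of panel above 0.121 m).
At the end, for the whole second after the job is handed in: The thermometer is held in the fingers, still (under 20 mm/s) and upright within about 8.5 degrees, lens down, the lens within 15 mm of the middle of the large pie seen from above and 8 to 35 mm above its crust, touching neither pie nor pan (horizontal distance between thermo_lens and pie_large_top below 0.015 m and z of thermo_lens in the frame of pie_large_top between 0.008 and 0.035 m and angle between thermo's own z axis and vertical below 0.15 rad and linear speed of thermo below 0.02 m/s and contact force between thermo and the fingers above 1 N and contact force between thermo and pie_large below 0.1 N and contact force between thermo and pan below 0.1 N); the arm keeps its last pose, push and grip.
It fails at once if the thermometer knocks the splash panel or the pan (over 0.5 N) (contact force between thermo and panel above 0.5 N or contact force between thermo and pan above 0.5 N).
It fails at once if the thermometer touches a pie (over 0.5 N) (contact force between thermo and pie_large above 0.5 N or contact force between thermo and pie_small_a above 0.5 N or contact force between thermo and pie_small_b above 0.5 N).
It fails at once if a pie is moved over 10 mm (distance of any of pie_large, pie_small_a, pie_small_b from where it was at the start of the episode above 0.01 m).
It fails at once if the bowl is moved over 10 mm (distance of bowl from where it was at the start of the episode above 0.01 m).
It also fails if it takes over 46 s, if anything falls off the work surface, if the arm or the gripper's body presses on something with over 40 N, if the wrist force passes 120 N, or if a joint passes its speed limit or range.

### The arm

A 6-joint arm with a two-finger parallel gripper is mounted at the origin on the work surface. World frame = base frame: x ahead of the robot, y to its left, z up, the work surface at z = 0. Lengths are in m, angles in rad, forces in N, time in s.
With the tool pointing down it reaches from about 0.35 to 0.975 m from the base axis. Payload 17.4 kg.
Tool frame: the origin (TCP) lies midway between the tips of the shut fingers; the grasp point (between the pads) lies robot.hold_point_z behind it (robot.hold_point_z is the distance from the TCP to the grasp point, in m); z points along the fingers, y is the line along which they close (so a half turn about z gives the same grasp; the last joint's range is limited). The gripper opens to 85 mm and grips with 20 to 120 N. Pads are 22 mm wide; open, the fingers measure 114 mm over their backs; the gripper's body (76 mm by 85 mm) begins 54 mm behind the grasp point. The pads swing forward as they close: fully open they stand 13 mm farther back than shut.
Start: joints at [-1.326, 0.116, 1.442, -0, 1.584, -0.038], TCP at [0.188, -0.648, 0.231] pointing down, gripper open.
Joint ranges: [-2.83, 2.83], [-0.83, 2.19], [0.07, 2.5], [-1.14, 4.28], [0.01, 3], [-2.97, 2.97]. Speed limits (rad/s): [1.89, 1.89, 2.22, 3.14, 3.14, 3.14].

### API

Orientations are given as [roll, pitch, yaw] about the fixed x, y, z axes, in that order (R = Rz(yaw) Ry(pitch) Rx(roll)).
In Python, from cell import robot gives the robot as it stands. The module is installed in compiled form; this text tells all that it offers. Calls block until the motion is done:
- robot.goto(position, orientation): joint-space move of the TCP to a pose.
- robot.move_linear(position, rot=None, feed=0.15, until_force=None): straight line of the TCP; rot=None keeps the orientation; feed is the mean speed in m/s. With until_force (N) it stops when the force on the tool has changed by that much, and returns True; else False.
- robot.move_joints(angles): joint-space move.
- robot.command_gripper(opening): finger opening in m; the grip force is fixed at half the most; returns when the fingers have stopped.
- robot.wait(seconds).
- robot.solve_ik(position, orientation): joint angles nearest the present ones, or None.
- robot.observe(): the state.
- robot.capture(name): name is "scene" or "top"; returns a dict with "pixels" (480x640x3 uint8, red, green, blue), "mtx" (3x3 intrinsics, pixels), "position" and "attitude" of the camera in the world. Camera axes: x right, y up, looking along -z (the intrinsics and any distortion apply to the point x, -y, -z); pixel columns grow to the right and rows downward; lengths in m; the calibration is good to about 2 mm. A picture is of the moment at which its call begins. There is no depth.
A pose or a line that the arm cannot do raises robot.PlanningError and nothing moves.
- robot.close_job(): hands the job in; it is judged then, once.
Trained networks look in a picture, given as the dict that the camera call returned (one of the last four; its "shot" number tells which), for a name from the list of things; names that differ only in an ending like _2 or _b are one class to them, and where a whole thing is asked for, a point or a joint stands for the part that bears it (a point fixed in the world has none). Each returns a list of dicts, best first, with "p" (0 to 1); they miss things now and then, are a little off and sometimes report something else, mostly with a low value. They report only what shows in the picture. A call takes as long as a camera call. They do not tell look-alikes from the thing itself.
- robot.boxes_of(picture, target): "at" ([x, y, z] in m, in the coordinates of the camera as it stood for that picture, good to about 4 mm: the middle of the surface that is visible of it).
- robot.place_of(picture, target): "at" ([x, y, z] in m, in the coordinates of the camera as it stood for that picture, good to about 4 mm: a listed point, or the origin of a listed thing).
The state is a dict: "t": time; "q": joint angles; "qvel": joint speeds; "tau": joint torques, N m; "tcp_pos": TCP position; "ee_rot": TCP orientation; "contact_force": force on the tool from outside, world axes, zero at the start; "ft_torque": the same for the moment, N m; "finger_gap": finger opening in m; "gripper_force": force on a finger pad.
Only numpy, scipy, OpenCV 4.12 (cv2) and the standard library are available. Lean on these libraries where they do the work, as an engineer would, in place of code of your own. Each camera call takes 0.05 s, during which the arm holds its last target. There are 200 camera calls.

## Working session

There is one attempt and no reset: what is moved stays moved. The work goes in short steps, each a Python script; the robot and the scene stay as the last script left them, time stands still between calls to the robot, and variables do not carry over. Pictures are saved under pics/ and viewed, at most 10 in all, crops included, and the job is handed in when it is done.

```bash
mkdir -p pics; cat > h.py <<'E'
from cell import robot
import numpy as np, cv2
from scipy.spatial.transform import Rotation as R
def Rm(a):
    a=np.array(a,float)
    if a.shape==(3,3): return a
    return (R.from_euler('xyz',a) if a.size==3 else R.from_quat(a)).as_matrix()
def w(p,x): return np.array(p['position'])+Rm(p['attitude'])@np.array(x)
def px(p,X):
    c=Rm(p['attitude']).T@(np.array(X)-p['position']); c=np.array([c[0],-c[1],-c[2]]); u=np.array(p['mtx'])@c; return (u[:2]/u[2]).round().astype(int)
def save(p,n,box=None,s=1):
    im=p['pixels'][:,:,::-1]
    if box: im=im[box[1]:box[3],box[0]:box[2]]
    cv2.imwrite('pics/'+n,cv2.resize(im,None,fx=s,fy=s,interpolation=cv2.INTER_CUBIC))
def det(p,names,f='place_of'):
    for n in names:
        for d in getattr(robot,f)(p,n): 
            X=w(p,d['at']); print(n,round(d['p'],2),X.round(4),px(p,X))
E
python3 - <<'E'
from h import *
print({k:v for k,v in robot.observe().items()}, robot.hold_point_z)
for c in ('scene','top'):
    p=robot.capture(c); save(p,c+'1.png'); print(c,{k:v for k,v in p.items() if k!='pixels'})
    det(p,['thermo_handle','thermo_lens','dock','panel_top','pan','pie_large_top','pie_small_a','bowl'])
E
```

```text
{'t': 0.0, 'q': array([-1.32581068e+00,  1.16487730e-01,  1.44228523e+00, -1.67432163e-05,
        1.58399883e+00, -3.77867163e-02]), 'qvel': array([-0.00090671, -0.00108688,  0.00025778, -0.00161955,  0.00138094,
       -0.00048108]), 'tau': array([-2.07327990e-03, -7.31992364e+01, -6.32497215e+01, -1.81046898e-04,
        6.23182365e-03,  1.13533937e-05]), 'tcp_pos': array([ 0.18828523, -0.64800231,  0.2305486 ]), 'ee_rot': array([-3.14041372e+00, -2.78151356e-05,  2.82772133e-01]), 'contact_force': array([0.26547182, 0.66697478, 0.24197491]), 'ft_torque': array([-0.0181206 , -0.02516589,  0.03563106]), 'gripper_force': 0.0, 'finger_gap': 0.08526462587210391} 0.0187
scene {'mtx': array([[622.20621672,   0.        , 309.97423402],
       [  0.        , 622.20621672, 239.69892227],
       [  0.        ,   0.        ,   1.        ]]), 'position': array([ 1.43982571, -0.55403444,  0.76283469]), 'attitude': array([1.00507774, 0.01971965, 0.99645585]), 'shot': 1}
thermo_handle 0.78 [ 0.5931 -0.3455  0.0899] [150 317]
thermo_handle 0.57 [ 0.5195 -0.2328  0.0968] [193 271]
thermo_handle 0.
[... 756 characters left out ...]
54362]), 'attitude': array([ 0.18301466,  0.00561343, -1.59484462]), 'shot': 2}
thermo_handle 0.82 [ 0.52   -0.2346  0.094 ] [439 243]
thermo_handle 0.63 [ 0.5897 -0.3439  0.0877] [489 208]
thermo_lens 0.7 [ 0.5881 -0.3463 -0.0011] [479 219]
thermo_lens 0.2 [0.5389 0.2409 0.0528] [206 243]
dock 0.87 [ 0.5215 -0.2307  0.0018] [428 250]
dock 0.42 [0.5757 0.3392 0.0037] [165 231]
panel_top 0.84 [ 0.2912 -0.179   0.1216] [419 359]
panel_top 0.68 [ 0.5371 -0.0048  0.1217] [324 235]
pie_large_top 0.88 [0.5392 0.2416 0.054 ] [206 243]
pie_small_a 0.74 [0.5737 0.339  0.0047] [165 232]
pie_small_a 0.68 [ 5.262e-01  1.505e-01 -2.000e-04] [252 252]
bowl 0.96 [ 7.679e-01  1.090e-02 -2.000e-04] [314 144]
```

View pics/scene1.png

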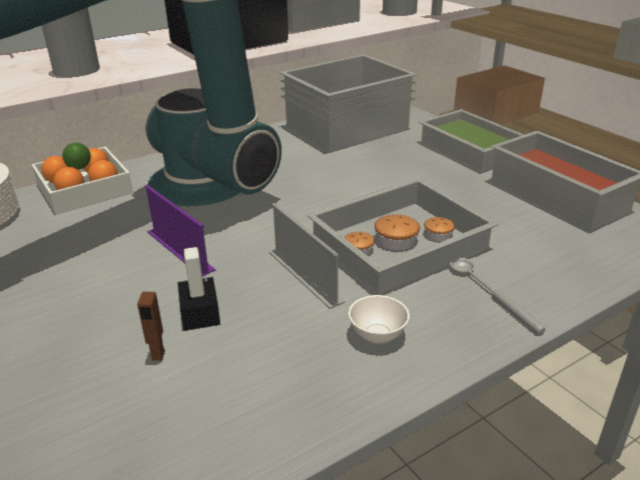

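View pics/top1.png

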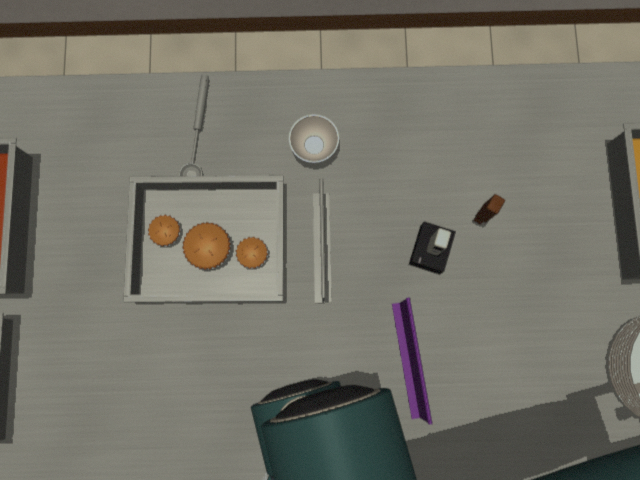

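```bash
python3 - <<'E'
import cv2
a=cv2.imread('pics/scene1.png')[220:380,110:270]; b=cv2.imread('pics/top1.png')[180:290,390:550]
a=cv2.resize(a,(400,400),interpolation=2); b=cv2.resize(b,(400,275),interpolation=2)
b=cv2.copyMakeBorder(b,0,125,0,0,0)
cv2.imwrite('pics/crop1.png',cv2.hconcat([a,b]))
E
```

```text
(no output)
```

View pics/crop1.png

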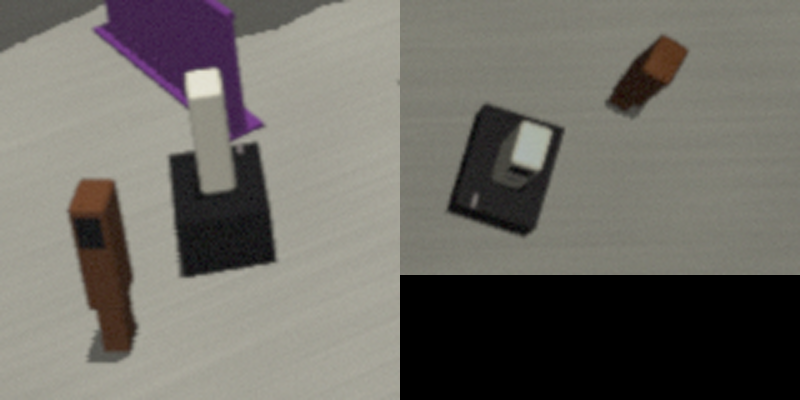

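The real thermometer is the white stick in the black dock at scene (193,271) / top (440,240). The brown look-alike is at scene (150,317) / top (489,208), free standing. The real panel is the grey one at scene (302,228), and its purple twin at (180,230) is to be left alone. The crop confirms the white one is in the dock. Next I measure its yaw.

```bash
cat >> h.py <<'E'
def plane(p,uv,z):
    k=np.linalg.inv(np.array(p['mtx']))@np.c_[np.array(uv,float),np.ones(len(uv))].T
    d=(Rm(p['attitude'])@np.diag([1,-1,-1])@k).T; o=np.array(p['position'])
    return o+d*((z-o[2])/d[:,2])[:,None]
def rect(p,mask,z):
    n,l,s,c=cv2.connectedComponentsWithStats(mask.astype('uint8')); i=1+np.argmax(s[1:,4])
    v,u=np.where(l==i); X=plane(p,np.c_[u,v],z)[:,:2]
    r=cv2.minAreaRect((X*1000).astype(np.float32)); return np.array(r[0]),np.array(r[1]),r[2]
E
python3 - <<'E'
from h import *
p=robot.capture('top'); im=p['pixels'].astype(int)
def win(m,x0,y0,x1,y1): o=np.zeros_like(m); o[y0:y1,x0:x1]=m[y0:y1,x0:x1]; return o
print('handle top',rect(p,win(im.min(2)>175,420,215,465,275),.142))
print('dock top',rect(p,win(im.max(2)<75,400,215,470,285),.05))
hsv=cv2.cvtColor(p['pixels'],cv2.COLOR_RGB2HSV)
m=win((hsv[:,:,1]>110),185,218,235,274)
print('pie',rect(p,m,.05))
for u in [(417,261),(439,240)]: print(plane(p,[u],.05))
s=robot.capture('scene')
det(s,['pie_large_top','thermo_handle']); det(p,['pie_large_top','thermo_handle'])
E
```

```text
Traceback (most recent call last):
  File "h.py", line 24, in rect
    n,l,s,c=cv2.connectedComponentsWithStats(mask.astype('uint8')); i=1+np.argmax(s[1:,4])
                                                                        ~~~~~~~~~^^^^^^^^^
ValueError: attempt to get argmax of an empty sequence
```

```bash
python3 - <<'E'
from h import *
p=robot.capture('top'); im=p['pixels'].astype(int)
def win(m,x0,y0,x1,y1): o=np.zeros_like(m); o[y0:y1,x0:x1]=m[y0:y1,x0:x1]; return o
print(im[240,430:460].tolist()); 
t=im[225:250,430:456].min(2).max()*.8; print(t)
print('handle top',rect(p,win(im.min(2)>t,420,215,465,275),.142))
print('dock top',rect(p,win(im.max(2)<75,400,215,470,285),.05))
hsv=cv2.cvtColor(p['pixels'],cv2.COLOR_RGB2HSV)
print('pie',rect(p,win((hsv[:,:,1]>110),185,218,235,274),.05))
s=robot.capture('scene')
det(s,['pie_large_top','thermo_handle']); det(p,['pie_large_top','thermo_handle'])
E
```

```text
[[68, 70, 62], [69, 66, 63], [69, 70, 62], [72, 72, 64], [84, 83, 76], [134, 134, 119], [164, 167, 153], [173, 179, 174], [171, 177, 173], [170, 177, 173], [173, 179, 172], [171, 178, 171], [168, 175, 168], [171, 179, 167], [171, 180, 170], [169, 178, 166], [171, 177, 166], [167, 171, 154], [132, 131, 117], [62, 61, 57], [35, 32, 31], [40, 40, 39], [48, 51, 47], [91, 90, 84], [125, 126, 113], [128, 127, 118], [128, 128, 116], [127, 126, 116], [125, 124, 114], [128, 128, 118]]
138.4
handle top (array([ 521.41882324, -232.31462097]), array([21.83506393, 31.4840641 ]), 69.5318374633789)
dock top (array([ 518.12536621, -229.08192444]), array([73.68336487, 97.79164124]), 70.3611068725586)
pie (array([534.42913818, 239.97325134]), array([95.98114014, 92.24976349]), 0.07635903358459473)
pie_large_top 0.59 [ 0.5248 -0.2306  0.0128] [201 307]
pie_large_top 0.58 [0.535 0.242 0.052] [396 221]
thermo_handle 0.92 [ 0.5222 -0.2364  0.0968] [192 272]
thermo_handle 0.91 [ 0.5927 -0.339   0.0879] [154 316]
pie_large_top 0.67 [0.5367 0.2413 0.0537] [206 244]
thermo_handle 0.94 [ 0.5204 -0.2347  0.0922] [438 243]
thermo_handle 0.57 [ 0.5908 -0.3459  0.0851] [490 208]
```

```bash
python3 - <<'E'
from h import *
o=[np.pi,0,-.356]; x,y=.521,-.2335
robot.goto([x,y,.26],o)
robot.move_linear([x,y,.180],feed=.15)
p=robot.capture('scene'); save(p,'pre.png',(110,180,290,340),3)
det(p,['thermo_handle'])
print(robot.move_linear([x,y,.086],feed=.06,until_force=8))
print(robot.observe()['tcp_pos'],robot.observe()['t'])
p=robot.capture('scene'); save(p,'pre2.png',(110,180,290,340),3)
E
```

```text
thermo_handle 0.95 [ 0.5184 -0.2356  0.0968] [192 271]
thermo_handle 0.59 [ 0.5913 -0.3472  0.085 ] [150 319]
False
[ 0.52114401 -0.23358107  0.08637955] 5.675
```

View pics/pre2.png

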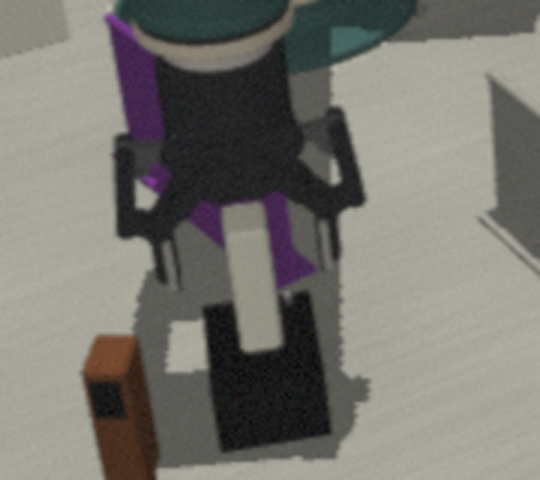

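The fingers straddle the handle (crop columns 172 and 330, handle at 250), so it is centred. I close, pull and lift.

```bash
python3 - <<'E'
from h import *
robot.command_gripper(0.015)
o=robot.observe(); print(o['finger_gap'],o['gripper_force'],o['contact_force'],o['tcp_pos'])
t=o['tcp_pos']
robot.move_linear([t[0],t[1],t[2]+.06],feed=.04)
o=robot.observe(); print(o['t'],o['finger_gap'],o['gripper_force'],o['contact_force'])
robot.wait(.2)
robot.move_linear([t[0],t[1],t[2]+.175],feed=.12)
robot.wait(.2)
o=robot.observe(); print(o['t'],o['tcp_pos'],o['finger_gap'],o['gripper_force'],o['contact_force'])
for c in ('scene','top'):
    p=robot.capture(c); save(p,c+'_lift.png'); det(p,['thermo_handle','thermo_lens'])
E
```

```text
0.02531466742811488 59.04001593589783 [-0.57588824  0.7096555   1.88250246] [ 0.52111804 -0.23350898  0.08614005]
7.95 0.025311710865569152 59.87537920475006 [-0.04357914 -1.0665902  -2.21306666]
9.4583 [ 0.52097674 -0.23344781  0.26051765] 0.025535634446302257 59.88142490386963 [-0.5281501   0.54942012 -0.94233264]
thermo_handle 0.73 [ 0.5196 -0.2315  0.2681] [182 189]
thermo_handle 0.58 [ 0.5925 -0.3434  0.0871] [152 317]
thermo_lens 0.76 [ 0.5243 -0.2284  0.1869] [191 230]
thermo_lens 0.75 [ 0.5898 -0.3465 -0.002 ] [157 356]
thermo_handle 0.68 [ 0.5223 -0.2338  0.2677] [457 224]
thermo_lens 0.66 [ 0.5236 -0.2359  0.1865] [449 232]
```

View pics/scene_lift.png

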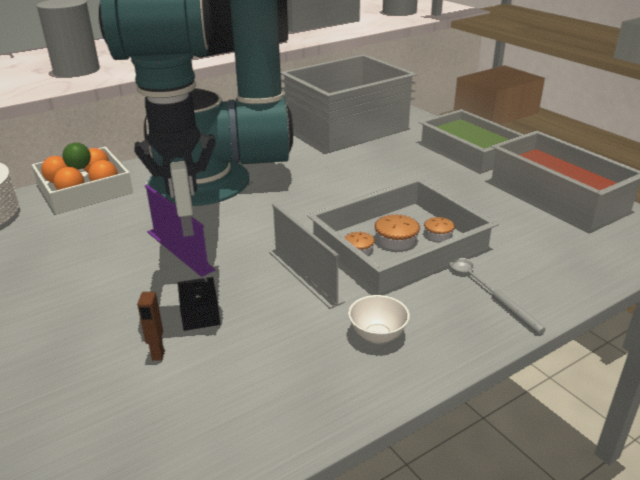

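The thermometer is out of the dock, held upright at scene (182,190), with its lens about 0.185 m up. I carry it over the panel.

```bash
python3 - <<'E'
from h import *
robot.move_linear([.533,0,.265],feed=.12)
robot.move_linear([.536,.241,.265],feed=.12)
robot.move_linear([.536,.241,.175],feed=.08)
robot.wait(.3)
o=robot.observe(); print(o['t'],o['tcp_pos'],o['finger_gap'],o['gripper_force'])
for c in ('scene','top'):
    p=robot.capture(c); save(p,c+'_pie.png',(300,80,540,300) if c=='scene' else (120,140,300,300),2.6); det(p,['thermo_handle','thermo_lens','pie_large_top','pie_large'])
E
```

```text
15.5917 [0.53605889 0.2410115  0.17520026] 0.02550607352156906 59.88214552402496
thermo_handle 0.87 [0.5342 0.2404 0.1875] [398 166]
thermo_handle 0.85 [ 0.5917 -0.3435  0.0861] [152 317]
thermo_lens 0.66 [0.539  0.2476 0.102 ] [400 201]
thermo_lens 0.59 [ 0.5925 -0.3495 -0.0021] [156 357]
pie_large_top 0.86 [0.5382 0.2446 0.0534] [397 221]
pie_large 0.79 [0.5368 0.2432 0.0013] [395 240]
thermo_handle 0.97 [ 0.5898 -0.3462  0.0869] [490 208]
thermo_handle 0.49 [0.5757 0.3385 0.002 ] [166 232]
thermo_lens 0.66 [ 0.5883 -0.343   0.0016] [478 218]
thermo_lens 0.45 [0.539  0.239  0.1018] [203 239]
pie_large_top 0.72 [0.5358 0.2438 0.0546] [205 244]
pie_large 0.55 [0.5383 0.2436 0.0034] [209 247]
```

View pics/scene_pie.png

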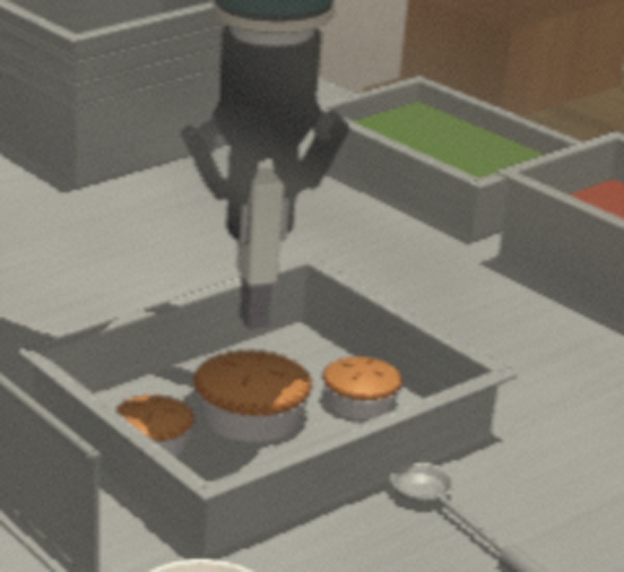

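The thermometer is upright over the large pie (crop: lens at (257,322), pie centre at (252,382)). I descend to the final height.

```bash
python3 - <<'E'
from h import *
robot.move_linear([.536,.242,.148],feed=.04)
robot.wait(.8)
o=robot.observe(); print(o['t'],o['tcp_pos'],o['finger_gap'],o['gripper_force'],o['contact_force'])
for c in ('scene','top'):
    p=robot.capture(c); save(p,c+'_end.png',(300,80,540,300),2.6); det(p,['thermo_lens','thermo_handle','pie_large_top'])
E
```

```text
17.7167 [0.53601106 0.24200669 0.14801539] 0.025433005659714798 59.881959557533264 [-0.46642276  0.47329823 -1.87067085]
thermo_lens 0.91 [ 0.5884 -0.3473 -0.0027] [157 356]
thermo_lens 0.64 [ 0.5238 -0.2334 -0.0036] [200 314]
thermo_lens 0.63 [0.5367 0.2477 0.0741] [399 212]
thermo_handle 0.92 [ 0.5914 -0.3444  0.089 ] [151 316]
thermo_handle 0.57 [0.5363 0.2428 0.1599] [399 177]
pie_large_top 0.63 [0.5349 0.243  0.0518] [396 221]
thermo_lens 0.66 [ 0.5909 -0.3459  0.001 ] [479 217]
thermo_lens 0.51 [0.5377 0.2389 0.0698] [206 242]
thermo_handle 0.69 [ 0.5885 -0.3451  0.0895] [490 209]
thermo_handle 0.56 [0.5362 0.2413 0.155 ] [197 235]
pie_large_top 0.71 [0.5394 0.2425 0.0541] [205 243]
```

View pics/scene_end.png

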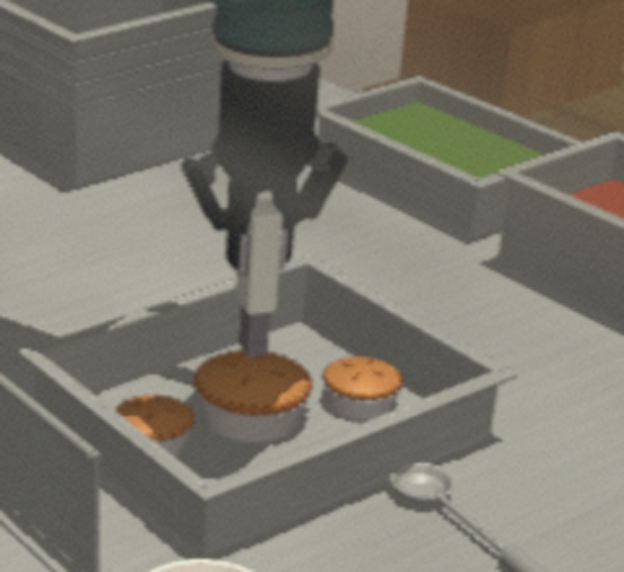

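The lens (crop (255,350)) hovers about 20 mm above the middle of the pie (252,382). It is upright and centred within a few mm, so I hand in.

```bash
python3 -c "
from cell import robot
print(robot.close_job())"
```

```text
the job is handed in; nothing more can be done
None
```

I handed the job in with the thermometer held upright and still, its lens about 20 mm above the middle of the large pie by the camera estimates, after carrying it over the splash panel; no verdict came back.

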